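# Pin the swing arm of the rod bender

### The arm

A 6-joint arm with a two-finger parallel gripper is mounted at the origin on the work surface. World frame = base frame: x ahead of the robot, y to its left, z up, the work surface at z = 0. Lengths are in m, angles in rad, forces in N, time in s.
With the tool pointing down it reaches from about 0.3 to 0.875 m from the base axis. Payload 6.4 kg.
Tool frame: the origin (TCP) lies midway between the tips of the shut fingers; the grasp point (between the pads) lies 19 mm behind it; z points along the fingers, y is the line along which they close (so a half turn about z gives the same grasp; the last joint's range is limited). The gripper opens to 85 mm and grips with 20 to 120 N. Pads are 22 mm wide; open, the fingers measure 114 mm over their backs; the gripper's body (76 mm by 85 mm) begins 54 mm behind the grasp point. The pads swing forward as they close: fully open they stand 13 mm farther back than shut.
Start: joints at [0.978, 0.181, 1.607, -0, 1.354, -0.206], TCP at [0.217, 0.533, 0.207] pointing down, gripper open.
Joint ranges: [-2.99, 2.99], [-0.89, 2.07], [0.3, 2.58], [-1.14, 4.28], [0, 2.63], [-3.12, 3.12]. Speed limits (rad/s): [2.57, 2.57, 3.01, 3.14, 3.14, 3.14].

### API

Orientations are given as a unit quaternion [w, x, y, z].
In Python, from bench import ctrl gives the robot as it stands.
- The arm moves only by the tool drive_tool, never from a script. Its argument "plan" is a list that holds one entry, the list of rows, each a list of 4 numbers: the shift along the tool's x, y, z scaled (see below), then the turn about the tool's z scaled (see below). In form: [[[x, y, z, roll], ...]]. A call has 1 to 12 rows; each row is the pose to reach, as a shift and turn from the pose commanded when the call began, along the tool's axes at that moment, turning the shorter way round; what a row does not reach only later rows make up. The controller multiplies each number of a shift by 400 mm and each number of a turn by 180 degrees. A row lasts 1/12 s, in which the tool goes at most 41.7 mm and 7.16 degrees, less where a joint would pass 70% of its speed; a pose out of reach is approached as far as the arm can. A call with a number of a shift or a turn outside -1 to 1 is refused whole. A call with a gripper value outside its range is refused whole. "jaw" is the closure, from 0 (fully open) to 1 (shut), set as the call begins (left out, the last holds). The fingers move at their own pace and stop on an object; the grip force is fixed at half the most. Time passes only in rows, so rows that repeat a pose let the fingers close. It gives the time, the measured TCP pose, the force, the opening and the grip force at its end, in the units of the state.
- ctrl.get_obs(): the state, without advancing time (a new reading comes with each control period).
- ctrl.camera(name): name is "side" or "top"; returns (picture, depth): 384x512x3 uint8, red, green, blue; 384x512 float32, m along the optical axis (not along the pixel's ray), 0 where there is no reading.
- ctrl.camera_info(name): a dict with "camera_matrix" (3x3 intrinsics, pixels), "R" (3x3) and "t" (3): a world point X has camera coordinates R X + t. Camera axes: x right, y down, z forward; pixel columns grow to the right and rows downward; lengths in m; the calibration is good to about 2 mm. A picture is of the moment at which its call begins. camera_info takes no time and is no camera call.
- ctrl.hand_in(): hands the job in; it is judged then, once.
The state is a dict: "time_s": time; "q": joint angles; "dq": joint speeds; "joint_efforts": joint torques, N m; "eef_pos": TCP position; "eef_rot": TCP orientation; "wrist_force": force on the tool from outside, world axes, zero at the start; "torque": the same for the moment, N m; "opening": opening from 0.0 (shut) to 1.0 (fully open); "grasp_force": force on a finger pad.
Only numpy, scipy, OpenCV 4.12 (cv2) and the standard library are available. Lean on these libraries where they do the work, as an engineer would, in place of code of your own. Each camera call takes 0.05 s, during which the arm holds its last target. There are 200 camera calls.

### The job

Put the bench rod bender away: swing its arm back until the hole in the arm stands over the hole in the base block, then take the locking pin with the plain round upright grip out of the wooden rack and push it down through both holes, fully home with its collar flat on the arm. Let go of it there.

Things in the scene. Friction and masses are not known exactly. Their poses are not given: they have to be found in the camera images.
- pin: Steel pin, 0.28 kg, upright in one of 3 places, 80 mm apart, of a wooden rack 55 mm high, its row along y within 12 deg; a hex bolt and an eye bolt fill the others. Origin on its axis, under the collar; z up. Collar 44 mm wide, 6 thick; above it a plain round grip 22 mm wide, 6 to 50 mm above origin (grasp at 32); below, shank 18 mm wide, 50 long, the last 14 tapering to a 6 mm point.
- swing (a joint): Swing of the bender's flat steel arm on its upright pivot, rad. 0: arm hole exactly over block hole; positive: free end swung clockwise from above, towards +y. Starts 0.45 to 0.9, can go -0.3 to 1.2. No stop or detent at 0; stays where left; about 1 N at the knob moves it. Arm 14 mm thick, top 56 mm above the table, its hole 32 mm wide, 130 mm from the pivot.
- swing_knob (a point): Top centre of the black round upright knob on the arm's free end, 210 mm from the pivot, on the line from pivot through arm hole. Knob 20 mm wide, 46 mm tall: foot on the arm at 56 mm, top 102 mm above the table. Grip or push it from above.
- lug_hole (a point): Centre of the mouth of the upright through hole, 32 mm wide, in the bender's fixed dark steel base block (80 x 80 x 40 mm), 40 mm above the table. z up; x points to the arm's pivot, 130 mm away, under a round forming wheel 64 mm wide, 90 mm high. Arm at 0: knob 80 mm from here along -x. Pin fully home: its origin 16 mm above here.
Not all that is in view belongs to the job. What is shaped like the pin but green or purple is not meant.

How it is judged:
At the end, for the whole second after the job is handed in: The pin stands at rest through both holes: its axis within 13 mm of the block hole's centre, its collar's underside within 4 mm of the arm's top face (12 to 20 mm above the block hole's mouth), leaning under 0.12 rad; the arm is within 0.14 rad of lined up (horizontal distance between pin and lug_hole below 0.013 m and z of pin in the frame of lug_hole between 0.012 and 0.02 m and angle between pin's own z axis and vertical below 0.12 rad and value of joint swing between -0.14 and 0.14 rad and linear speed of pin below 0.02 m/s); the robot touches nothing.
It also fails if it takes over 54 s, if anything falls off the work surface, if the arm or the gripper's body presses on something with over 40 N, if the wrist force passes 120 N, or if a joint passes its speed limit or range.

## Working session

There is one attempt and no reset: what is moved stays moved. The work goes in short steps, Python scripts to look and compute and a tool call to move; the robot and the scene stay as the last step left them, time stands still between calls to the robot, and variables do not carry over. Pictures are saved under pics/ and viewed, at most 10 in all, crops included, and the job is handed in when it is done.

Besides the shell and the picture viewer there is one more tool, called after "Request:" as name(argument=value, ...), one argument or row to a line, values as JSON. drive_tool: Moves the arm, as the interface text tells. Its arguments: {"type":"object","properties":{"plan":{"type":"array"},"jaw":{"type":"number"}},"required":["plan"]}

```bash
mkdir -p pics; cat > h.py <<'E'
import numpy as np, cv2
from bench import ctrl
def grab(n,name=None):
    im,d=ctrl.camera(n)
    np.savez(f'/tmp/{n}.npz',im=im,d=d)
    if name: cv2.imwrite(f'pics/{name}.png',im[:,:,::-1])
    return im,d
def cloud(n,d):
    c=ctrl.camera_info(n);K=np.array(c['camera_matrix']);R=np.array(c['R']);t=np.array(c['t'])
    v,u=np.mgrid[:d.shape[0],:d.shape[1]]
    P=np.stack([(u-K[0,2])/K[0,0]*d,(v-K[1,2])/K[1,1]*d,d],-1)
    return (P-t)@R   # R^T(P-t)
def ray(n,uv,z):
    c=ctrl.camera_info(n);K=np.array(c['camera_matrix']);R=np.array(c['R']);t=np.array(c['t'])
    o=-R.T@t; r=R.T@np.linalg.inv(K)@np.array([uv[0],uv[1],1.]); return o+r*(z-o[2])/r[2]
E
python3 - <<'E'
from h import *
a,da=grab('top','top0'); b,db=grab('side','side0')
for n in('top','side'):
    c=ctrl.camera_info(n);print(n,-np.array(c['R']).T@np.array(c['t']),np.array(c['R'])[2])
o=ctrl.get_obs();print({k:np.round(v,3) for k,v in o.items()})
E
```

```text
top [ 0.43046419 -0.06826224  0.76439685] [ 0.21129261  0.00840921 -0.97738668]
side [0.32238143 0.57446212 0.748256  ] [ 0.27562284 -0.68580123 -0.67357904]
{'time_s': np.float64(0.1), 'q': array([ 0.978,  0.181,  1.608,  0.   ,  1.354, -0.206]), 'dq': array([ 0.   , -0.002, -0.003,  0.001,  0.002, -0.001]), 'joint_efforts': array([ 0.0000e+00, -4.4588e+01, -3.5224e+01, -0.0000e+00,  4.0000e-03,
       -0.0000e+00]), 'eef_pos': array([0.217, 0.532, 0.206]), 'eef_rot': array([-0.   ,  0.192,  0.981, -0.001]), 'wrist_force': array([-0.374, -0.048, -0.064]), 'torque': array([ 0.002, -0.024, -0.011]), 'grasp_force': np.float64(0.0), 'opening': np.float64(0.997)}
```

View pics/top0.png

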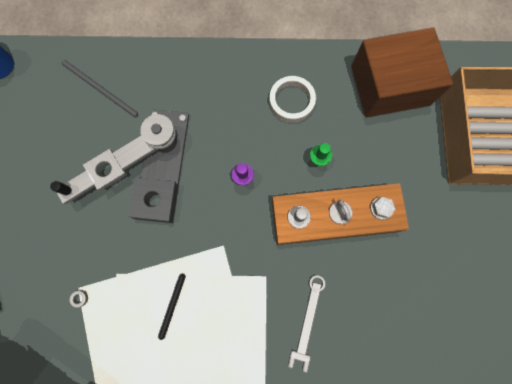

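View pics/side0.png

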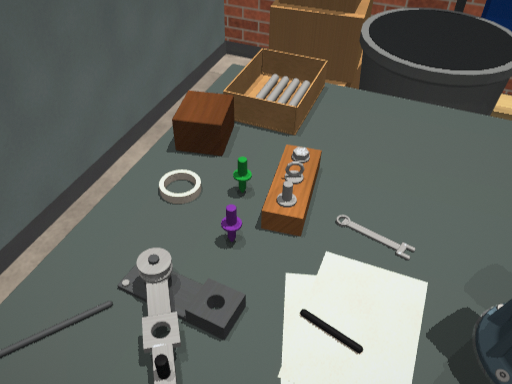

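The top view shows the wheel near (157,130), arm hole (104,170), knob (61,188), block hole (153,199). The pin is the rack's left item, near (300,215), with the eye bolt (341,211) and hex bolt (383,208) beside it. The green and purple ones are decoys.

```bash
python3 - <<'E'
from h import *
S={n:np.load(f'/tmp/{n}.npz') for n in('top','side')}
def blob(mask,near):
    k,l,s,c=cv2.connectedComponentsWithStats(mask.astype(np.uint8))
    i=1+np.argmin(np.hypot(*(c[1:]-near).T)+1e3*(s[1:,4]<15)); return l==i
for n,roi in(('top',dict(wheel=(157,130),knob=(61,188),pin=(301,213),block=(153,199))),('side',dict(wheel=(154,264),knob=(163,366),pin=(288,190),block=(215,302)))):
    d=S[n]['d'];X=cloud(n,d);Z=X[...,2];v,u=np.mgrid[:384,:512]
    for k,(lo,hi) in dict(wheel=(.084,.096),knob=(.096,.108),pin=(.100,.110),block=(.034,.046)).items():
        near=np.hypot(u-roi[k][0],v-roi[k][1])<(40 if k!='pin' else 18)
        m=(Z>lo)&(Z<hi)&near&(d>0)
        if k=='block':
            # hole: closed region inside block's top
            f=cv2.findContours(m.astype(np.uint8),cv2.RETR_CCOMP,cv2.CHAIN_APPROX_NONE)
            for cc,h in zip(f[0],f[1][0]):
                if h[3]>=0 and cv2.contourArea(cc)>40:
                    e=cv2.fitEllipse(cc);print(n,'hole',np.round(e[0],1),np.round(e[1],1),ray(n,e[0],.04).round(4))
            continue
        m=blob(m,roi[k]);P=X[m];c,r=cv2.minEnclosingCircle(P[:,:2].astype(np.float32))
        print(n,k,m.sum(),P.mean(0).round(4),np.round(c,4),round(r,4))
    if n=='top':
        m=(Z>.05)&(Z<.06)&(np.hypot(u-340,v-213)<85)&(v>175)
        m=blob(m,(320,215)); r=cv2.minAreaRect(X[m][:,:2].astype(np.float32)); print('rack',r)
E
```

```text
top wheel 99 [0.6912 0.1286 0.0894] [0.6904 0.1291] 0.0155
top knob 102 [0.5726 0.3001 0.1018] [0.5724 0.3012] 0.0101
top pin 114 [ 0.528  -0.1481  0.1052] [ 0.5286 -0.1482] 0.0113
top hole [151.8 198.7] [15.3 17.1] [0.5621 0.1396 0.04  ]
rack ((0.5383287072181702, -0.22824695706367493), (0.0905543640255928, 0.2508527338504791), 6.908522605895996)
side wheel 85 [0.6903 0.131  0.089 ] [0.6909 0.1278] 0.012
side knob 140 [0.5709 0.3032 0.1009] [0.5717 0.3024] 0.0102
side pin 67 [ 0.5277 -0.1461  0.1036] [ 0.5288 -0.1477] 0.012
side hole [215.4 303. ] [14.1 18.4] [0.5609 0.1428 0.04  ]
```

Request:
drive_tool(
  plan=[
    [[-0.96,-0.19,0,0],[-0.96,-0.19,0,0],[-0.96,-0.19,0,0],[-0.96,-0.19,0,0],[-0.96,-0.19,0,0],[-0.96,-0.19,0,0],[-0.96,-0.19,0,0],[-0.96,-0.19,0,0],[-0.96,-0.19,0,0],[-0.96,-0.19,0,0],[-0.96,-0.19,0,0],[-0.96,-0.19,0,0]],
  ],
)

```text
time_s: 1.1
eef_pos: [0.5439, 0.3166, 0.2062]
eef_rot: [-0.001, 0.193, 0.981, -0.0]
wrist_force: [-0.6, 0.9, 1.5]
opening: 0.999
grasp_force: 0.0
```

```bash
cat >> h.py <<'E'
from scipy.spatial.transform import Rotation as Ro
def to(*targets):
    o=ctrl.get_obs();q=o['eef_rot'];R=Ro.from_quat([q[1],q[2],q[3],q[0]]).as_matrix()
    print('tcp',o['eef_pos'].round(4),'closing deg',np.degrees(np.arctan2(R[1,1],R[0,1])).round(1),'F',o['wrist_force'].round(1),'open',round(float(o['opening']),3),'grip',round(float(o['grasp_force']),1),'t',o['time_s'])
    for T in targets: print(T,'->',(R.T@(np.array(T)-o['eef_pos'])/.4).round(4))
E
python3 - <<'E'
from h import *
to((.572,.3017,.1),(.572,.3017,.066))
p=np.array([.6905,.129]);
for a in np.linspace(.969,.0927,6): x=p+.2095*np.array([-np.cos(a),np.sin(a)]); to((*x,.066))
E
```

```text
tcp [0.5439 0.3166 0.2062] closing deg 67.7 F [-0.6  0.9  1.5] open 0.999 grip 0.0 t 1.1
(0.572, 0.3017, 0.1) -> [-0.0795 -0.0076  0.2654]
(0.572, 0.3017, 0.066) -> [-0.0797 -0.0075  0.3504]
tcp [0.5439 0.3166 0.2062] closing deg 67.7 F [-0.6  0.9  1.5] open 0.999 grip 0.0 t 1.1
(np.float64(0.5718969939088846), np.float64(0.3016950403055943), 0.066) -> [-0.0794 -0.0076  0.3504]
tcp [0.5439 0.3166 0.2062] closing deg 67.7 F [-0.6  0.9  1.5] open 0.999 grip 0.0 t 1.1
(np.float64(0.5436020194465798), np.float64(0.27836945239682376), 0.066) -> [-0.0361 -0.0884  0.3506]
tcp [0.5439 0.3166 0.2062] closing deg 67.7 F [-0.6  0.9  1.5] open 0.999 grip 0.0 t 1.1
(np.float64(0.519807635534193), np.float64(0.2504675541577754), 0.066) -> [-0.0075 -0.1755  0.3507]
tcp [0.5439 0.3166 0.2062] closing deg 67.7 F [-0.6  0.9  1.5] open 0.999 grip 0.0 t 1.1
(np.float64(0.501242843203418), np.float64(0.21884419069296568), 0.066) -> [ 0.0055 -0.2662  0.3508]
tcp [0.5439 0.3166 0.2062] closing deg 67.7 F [-0.6  0.9  1.5] open 0.999 grip 0.0 t 1.1
(np.float64(0.4884764217431894), np.float64(0.18446822359075782), 0.066) -> [ 0.0024 -0.3578  0.3508]
tcp [0.5439 0.3166 0.2062] closing deg 67.7 F [-0.6  0.9  1.5] open 0.999 grip 0.0 t 1.1
(np.float64(0.48189950271000437), np.float64(0.14839284740223846), 0.066) -> [-0.0165 -0.4475  0.3509]
```

Request:
drive_tool(
  plan=[
    [[-0.08,-0.0075,0.02,0],[-0.08,-0.0075,0.1,0],[-0.08,-0.0075,0.2,0],[-0.08,-0.0075,0.27,0],[-0.08,-0.0075,0.32,0],[-0.08,-0.0075,0.34,0],[-0.08,-0.0075,0.34,0],[-0.08,-0.0075,0.34,0]],
  ],
)

```text
time_s: 1.77
eef_pos: [0.572, 0.3036, 0.0719]
eef_rot: [0.0, 0.192, 0.981, 0.0]
wrist_force: [0.6, 0.0, 0.2]
opening: 0.997
grasp_force: 0.0
```

Request:
drive_tool(
  plan=[
    [[0,0,0,0],[0,0,0,0],[0,0,0,0],[0,0,0,0],[0,0,0,0],[0,0,0,0],[0,0,0,0],[0,0,0,0],[0,0,0,0],[0,0,0,0]],
  ],
  jaw=1,
)

```text
time_s: 2.6
eef_pos: [0.573, 0.3025, 0.0719]
eef_rot: [0.001, 0.192, 0.981, 0.0]
wrist_force: [-0.6, -0.5, 6.1]
opening: 0.186
grasp_force: 58.7
```

```bash
python3 - <<'E'
from h import *
to((.4815,.1484,.07))
E
```

```text
tcp [0.573  0.3025 0.0719] closing deg 67.8 F [-0.6 -0.5  6.1] open 0.186 grip 58.7 t 2.6
(0.4815, 0.1484, 0.07) -> [ 0.0664 -0.4431  0.0044]
```

Request:
drive_tool(
  plan=[
    [[0.0225,-0.0395,0,0],[0.0433,-0.081,0,0],[0.059,-0.124,0,0],[0.072,-0.168,0,0],[0.08,-0.213,0,0],[0.085,-0.2585,0,0],[0.085,-0.3045,0,0],[0.082,-0.35,0,0],[0.074,-0.395,0,0],[0.064,-0.44,0,0],[0.064,-0.44,0,0],[0.064,-0.44,0,0]],
  ],
)

```text
time_s: 3.6
eef_pos: [0.479, 0.1486, 0.0713]
eef_rot: [-0.003, 0.193, 0.981, -0.001]
wrist_force: [-11.1, -1.6, 19.9]
opening: 0.177
grasp_force: 78.8
```

```bash
python3 - <<'E'
from h import *
to((.4815,.1484,.07)); grab('top','top1')
E
```

```text
tcp [0.479  0.1486 0.0713] closing deg 67.8 F [-11.1  -1.6  19.9] open 0.177 grip 78.8 t 3.6
(0.4815, 0.1484, 0.07) -> [-0.0061  0.0019  0.0031]
```

View pics/top1.png

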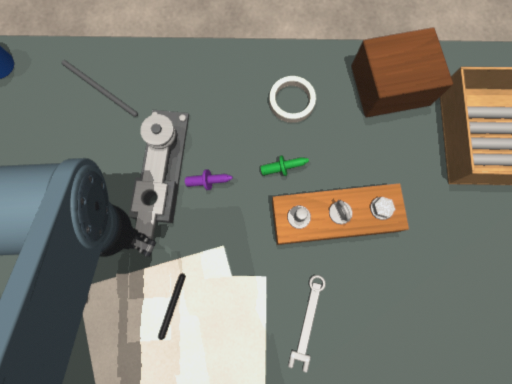

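The arm now lies over the block, with its hole at about (150,198). The decoys have fallen over, well clear of the job. Next I release the knob and rise.

Request:
drive_tool(
  plan=[
    [[-0.004,0.002,0,0],[-0.004,0.002,0,0],[-0.004,0.002,0,0],[-0.004,0.002,0,0],[-0.004,0.002,0,0],[-0.004,0.002,0,0],[-0.004,0.002,-0.08,0],[-0.004,0.002,-0.18,0],[-0.004,0.002,-0.28,0],[-0.004,0.002,-0.34,0],[-0.004,0.002,-0.34,0]],
  ],
  jaw=0,
)

```text
time_s: 4.57
eef_pos: [0.4879, 0.1496, 0.2137]
eef_rot: [0.006, 0.192, 0.981, 0.001]
wrist_force: [1.3, -0.1, 0.8]
opening: 1.001
grasp_force: 0.0
```

```bash
python3 - <<'E'
from h import *
to((.5285,-.148,.205),(.5285,-.148,.069))
E
```

```text
tcp [0.4879 0.1496 0.2137] closing deg 67.9 F [ 1.3 -0.1  0.8] open 1.001 grip 0.0 t 4.5667
(0.5285, -0.148, 0.205) -> [-0.3742 -0.6511  0.0224]
(0.5285, -0.148, 0.069) -> [-0.3707 -0.6528  0.3624]
```

Request:
drive_tool(
  plan=[
    [[-0.373,-0.652,0,0.339],[-0.373,-0.652,0,0.339],[-0.373,-0.652,0,0.339],[-0.373,-0.652,0,0.339],[-0.373,-0.652,0,0.339],[-0.373,-0.652,0,0.339],[-0.373,-0.652,0,0.339],[-0.373,-0.652,0,0.339],[-0.373,-0.652,0,0.339],[-0.373,-0.652,0,0.339],[-0.373,-0.652,0,0.339],[-0.373,-0.652,0,0.339]],
  ],
)

```text
time_s: 5.57
eef_pos: [0.5236, -0.1479, 0.2066]
eef_rot: [-0.0, 0.663, 0.749, -0.0]
wrist_force: [0.0, -0.5, -0.0]
opening: 0.996
grasp_force: 0.0
```

```bash
python3 - <<'E'
from h import *
to((.5285,-.148,.205),(.5285,-.148,.070))
im,d=grab('top','top2'); X=cloud('top',d)
v,u=np.mgrid[:384,:512]
m=(X[...,2]>.094)&(X[...,2]<.108)&(np.hypot(u-150,v-225)<30)
print('knob',X[m].mean(0),np.array(cv2.minEnclosingCircle(X[m][:,:2].astype(np.float32))[0]))
m=((X[...,2]>.05)&(X[...,2]<.066)&(np.hypot(u-150,v-198)<25)).astype(np.uint8)
f=cv2.findContours(m,cv2.RETR_CCOMP,cv2.CHAIN_APPROX_NONE)
for c,h in zip(f[0],f[1][0]):
  if h[3]>=0 and cv2.contourArea(c)>40: e=cv2.fitEllipse(c);print('armhole',e,ray('top',e[0],.056))
print('eye',X[190:230,325:358,2].max())
E
```

```text
tcp [ 0.5236 -0.1479  0.2066] closing deg 7.0 F [ 0.  -0.5 -0. ] open 0.996 grip 0.0 t 5.5667
(0.5285, -0.148, 0.205) -> [-0.0017  0.0121  0.0039]
(0.5285, -0.148, 0.07) -> [-0.0019  0.0124  0.3414]
knob [0.48283569 0.14779967 0.10191775] [0.48280311 0.1488162 ]
armhole ((148.98448181152344, 196.982421875), (15.678194046020508, 17.278732299804688), 46.93085861206055) [0.56242263 0.14078017 0.056     ]
eye 0.7643968512888762
```

View pics/top2.png

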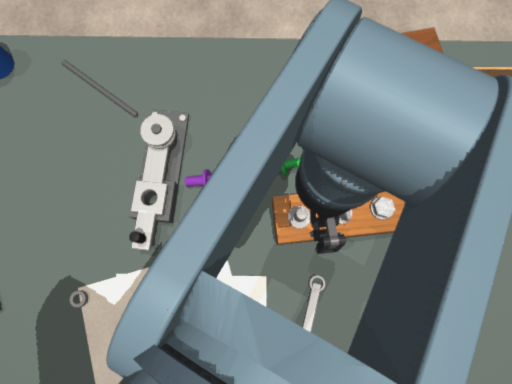

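The arm hole measures (0.562, 0.141), matching the block hole. I'll descend on the pin and grip it.

Request:
drive_tool(
  plan=[
    [[-0.002,0.012,0.03,0],[-0.002,0.012,0.1,0],[-0.002,0.012,0.18,0],[-0.002,0.012,0.25,0],[-0.002,0.012,0.3,0],[-0.002,0.012,0.34,0],[-0.002,0.012,0.34,0],[-0.002,0.012,0.34,0]],
  ],
)

```text
time_s: 6.28
eef_pos: [0.528, -0.1478, 0.0698]
eef_rot: [-0.001, 0.663, 0.748, -0.0]
wrist_force: [0.7, -0.3, 0.3]
opening: 1.0
grasp_force: 0.0
```

Request:
drive_tool(
  plan=[
    [[0,0,0,0],[0,0,0,0],[0,0,0,0],[0,0,0,0],[0,0,0,0],[0,0,0,0],[0,0,0,0],[0,0,0,0],[0,0,0,0],[0,0,0,0]],
  ],
  jaw=1,
)

```text
time_s: 7.12
eef_pos: [0.5288, -0.1491, 0.072]
eef_rot: [0.0, 0.664, 0.748, -0.0]
wrist_force: [-3.1, 0.5, 4.8]
opening: 0.222
grasp_force: 58.5
```

Request:
drive_tool(
  plan=[
    [[0,0,-0.03,0],[0,0,-0.08,0],[0,0,-0.15,0],[0,0,-0.22,0],[0,0,-0.3,0],[0,0,-0.34,0],[0,0,-0.34,0],[0,0,-0.34,0]],
  ],
)

```text
time_s: 7.78
eef_pos: [0.5291, -0.149, 0.208]
eef_rot: [0.001, 0.664, 0.748, 0.0]
wrist_force: [-0.8, 0.0, -2.8]
opening: 0.22
grasp_force: 58.9
```

```bash
python3 - <<'E'
from h import *
to((.5618,.141,.205)); grab('side','side3')
E
```

```text
tcp [ 0.5291 -0.149   0.208 ] closing deg 6.8 F [-0.8  0.  -2.8] open 0.22 grip 58.9 t 7.7833
(0.5618, 0.141, 0.205) -> [0.71   0.1674 0.0068]
```

View pics/side3.png

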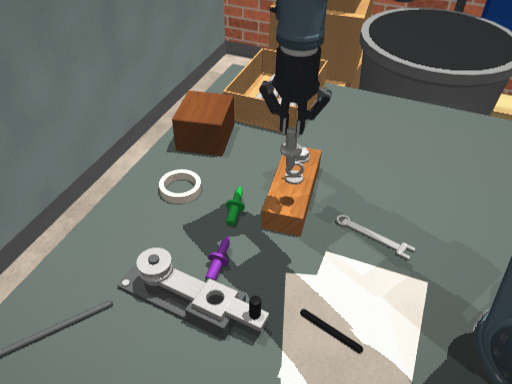

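The pin hangs upright in the grip, its collar at about (292,149) and its rack place empty. I'll carry it over the hole.

Request:
drive_tool(
  plan=[
    [[0.08,0.019,0,0],[0.17,0.04,0,0],[0.26,0.061,0,0],[0.35,0.083,0,0],[0.44,0.104,0,0],[0.53,0.125,0,0],[0.61,0.144,0,0],[0.67,0.158,0,0],[0.71,0.1675,0,0],[0.71,0.1675,0,0],[0.71,0.1675,0,0],[0.71,0.1675,0,0]],
  ],
)

```text
time_s: 8.83
eef_pos: [0.5604, 0.1406, 0.2052]
eef_rot: [-0.001, 0.664, 0.748, -0.001]
wrist_force: [1.2, -0.6, -2.4]
opening: 0.217
grasp_force: 58.9
```

```bash
python3 - <<'E'
from h import *
to((.562,.141,.11),(.562,.141,.073)); a,d=grab('side'); b,e=grab('top')
cv2.imwrite('pics/both4.png',np.hstack([cv2.resize(a[170:340,130:330],None,fx=2,fy=2),cv2.resize(b[110:280,70:270],None,fx=2,fy=2)])[:,:,::-1])
E
```

```text
tcp [0.5604 0.1406 0.2052] closing deg 6.8 F [ 1.2 -0.6 -2.4] open 0.217 grip 58.9 t 8.8333
(0.562, 0.141, 0.11) -> [0.0006 0.0048 0.2381]
(0.562, 0.141, 0.073) -> [0.0006 0.0051 0.3306]
```

View pics/both4.png

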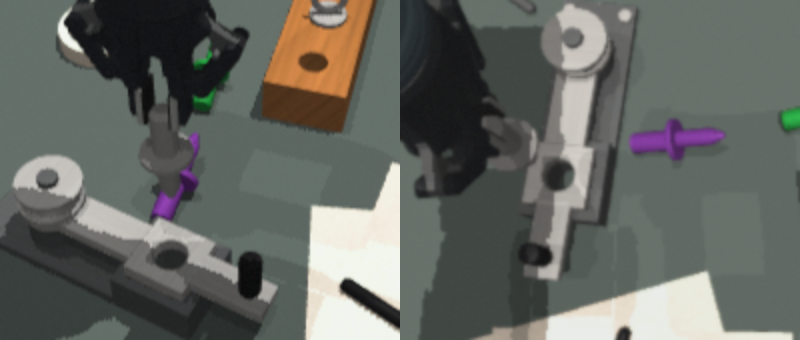

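The pin is upright above the arm hole, at about (172,252) in the left half. I'll lower it until the tip is inside the arm hole, then check.

Request:
drive_tool(
  plan=[
    [[0.0005,0.004,0.03,0],[0.0005,0.004,0.08,0],[0.0005,0.004,0.13,0],[0.0005,0.004,0.17,0],[0.0005,0.004,0.2,0],[0.0005,0.004,0.225,0],[0.0005,0.004,0.24,0],[0.0005,0.004,0.24,0],[0.0005,0.004,0.24,0]],
  ],
)

```text
time_s: 9.68
eef_pos: [0.5634, 0.1414, 0.1113]
eef_rot: [0.0, 0.664, 0.748, 0.0]
wrist_force: [0.7, 0.1, -2.0]
opening: 0.215
grasp_force: 59.0
```

```bash
python3 - <<'E'
from h import *
to((.562,.141,.073)); a,d=grab('side'); b,e=grab('top')
cv2.imwrite('pics/both5.png',np.hstack([cv2.resize(a[220:340,140:260],None,fx=3,fy=3),cv2.resize(b[140:260,90:210],None,fx=3,fy=3)])[:,:,::-1])
E
```

```text
tcp [0.5634 0.1414 0.1113] closing deg 6.8 F [ 0.7  0.1 -2. ] open 0.215 grip 59.0 t 9.6833
(0.562, 0.141, 0.073) -> [-0.0007 -0.0036  0.0958]
```

View pics/both5.png

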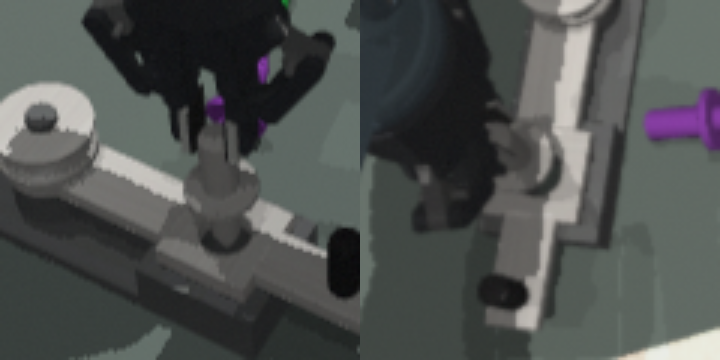

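The tip is inside the arm hole with no contact force (shank meets the hole at about (228,238), left half). I'll lower it nearly home.

Request:
drive_tool(
  plan=[
    [[-0.0005,-0.003,0.015,0],[-0.0005,-0.003,0.03,0],[-0.0005,-0.003,0.045,0],[-0.0005,-0.003,0.06,0],[-0.0005,-0.003,0.072,0],[-0.0005,-0.003,0.082,0],[-0.0005,-0.003,0.09,0],[-0.0005,-0.003,0.092,0],[-0.0005,-0.003,0.092,0],[-0.0005,-0.003,0.092,0]],
  ],
)

```text
time_s: 10.62
eef_pos: [0.5621, 0.1412, 0.0744]
eef_rot: [0.0, 0.664, 0.748, 0.0]
wrist_force: [-0.1, 0.0, -1.6]
opening: 0.221
grasp_force: 58.9
```

Request:
drive_tool(
  plan=[
    [[0,0,0.002,0],[0,0,0.004,0],[0,0,0.005,0],[0,0,0.005,0],[0,0,0.005,0]],
  ],
)

```text
time_s: 11.03
eef_pos: [0.5623, 0.1412, 0.073]
eef_rot: [0.0, 0.664, 0.748, 0.0]
wrist_force: [-2.0, -0.0, 3.7]
opening: 0.219
grasp_force: 59.7
```

Contact is felt, so the collar is on the arm. I'll open, let it settle, then rise.

Request:
drive_tool(
  plan=[
    [[0,0,0,0],[0,0,0,0],[0,0,0,0],[0,0,0,0],[0,0,0,0],[0,0,0,0],[0,0,0,0],[0,0,-0.05,0],[0,0,-0.13,0],[0,0,-0.22,0],[0,0,-0.3,0],[0,0,-0.33,0]],
  ],
  jaw=0,
)

```text
time_s: 12.03
eef_pos: [0.5645, 0.1414, 0.21]
eef_rot: [0.003, 0.664, 0.748, 0.003]
wrist_force: [0.9, 0.1, 0.7]
opening: 0.999
grasp_force: 0.0
```

```bash
python3 - <<'E'
from h import *
to((.45,-.1,.2)); a,d=grab('side'); b,e=grab('top')
for n,D,c in(('side',d,(215,280)),('top',e,(150,190))):
    X=cloud(n,D);Z=X[...,2];v,u=np.mgrid[:384,:512]
    m=(np.hypot(X[...,0]-.562,X[...,1]-.141)<.025)&(D>0)
    for lo,hi in((.1,.112),(.058,.068)):
        k=m&(Z>lo)&(Z<hi);print(n,k.sum(),X[k].mean(0).round(4))
cv2.imwrite('pics/both6.png',np.hstack([cv2.resize(a[220:340,140:260],None,fx=3,fy=3),cv2.resize(b[140:260,90:210],None,fx=3,fy=3)])[:,:,::-1])
E
```

```text
tcp [0.5645 0.1414 0.21  ] closing deg 6.8 F [0.9 0.1 0.7] open 0.999 grip 0.0 t 12.0333
(0.45, -0.1, 0.2) -> [-0.5652 -0.3562  0.0225]
side 114 [0.5606 0.1432 0.105 ]
side 286 [0.5582 0.147  0.0617]
top 115 [0.5614 0.1404 0.1061]
top 252 [0.5591 0.1367 0.0625]
```

View pics/both6.png

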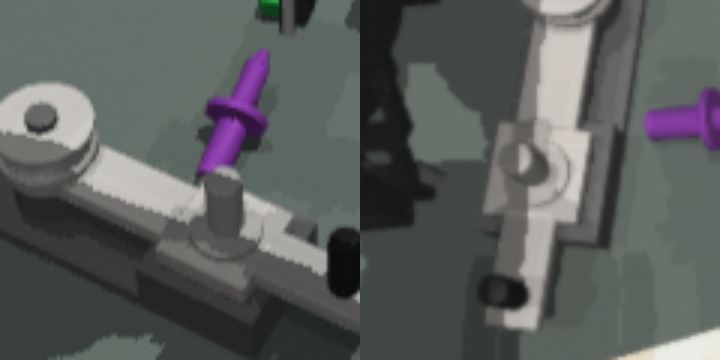

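The pin stands upright with its collar flat on the arm (around (226,235), left half). Its top is at 0.106 m, centred on the hole, and the gripper is clear.

```bash
python3 -c "
from bench import ctrl
print(ctrl.hand_in())"
```

```text
the job is handed in; nothing more can be done
None
```

The job is handed in with no verdict shown: the bender's arm is swung back over the base block and the locking pin stands through both holes, collar flat on the arm, released with the gripper clear; the purple and green decoys toppled during the run but stayed on the table.

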